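# Weigh a jar of marbling colour on the trip balance

### The arm

A 6-joint arm with a two-finger parallel gripper is mounted at the origin on the work surface. World frame = base frame: x ahead of the robot, y to its left, z up, the work surface at z = 0. Lengths are in m, angles in rad, forces in N, time in s.
With the tool pointing down it reaches from about 0.275 to 0.825 m from the base axis. Payload 5.2 kg.
Tool frame: the origin (TCP) lies on the centre line of the jaws, within the pads' length; the fingertips stand 25 mm ahead of it and the grasp point (between the pads) lies 6 mm ahead of it; z points along the fingers, y is the direction in which the jaws open and shut (so a half turn about z gives the same grasp; the last joint's range is limited). The gripper opens to 93 mm and grips with 3 to 60 N. Pads are 15 mm wide; open, the fingers measure 128 mm over their backs; the gripper's body (75 mm by 188 mm) begins 65 mm behind the grasp point.
Start: joints at [0.99, 0.259, 1.535, -0, 1.348, -0.203], TCP at [0.203, 0.511, 0.244] pointing down, gripper open.
Joint ranges: [-3.14, 3.14], [-0.91, 2.08], [0.19, 2.58], [-1.22, 4.36], [0.22, 2.71], [-3.12, 3.12]. Speed limits (rad/s): [2.57, 2.57, 3.14, 3.14, 3.14, 3.14].

### API

Orientations are given as a unit quaternion [w, x, y, z].
In Python, from workcell import status, eyes, ticket gives the robot as it stands.
- The arm moves only by the tool jog_arm, never from a script. Its arguments are lists of equal length, an entry for each row: "gripper": the gripper's target within -1 to 1 (fully open at 1, half-way at 0, shut at -1); "linear": the shift along the tool's x, y, z in m, a list of three; "rotation": the turn, a rotation vector about the tool's x, y, z in degrees, a list of three. A call has 1 to 5 rows; each row is the pose to reach, as a shift and turn from the pose commanded when the call began, along the tool's axes at that moment; what a row does not reach only later rows make up. A row lasts 1/12 s, in which the tool goes at most 41.7 mm and 7.16 degrees, less where a joint would pass 70% of its speed; a pose out of reach is approached as far as the arm can. A call with a gripper value outside its range is refused whole. The fingers move at their own pace and stop on an object; "force" is the grip in N (left out, the last holds). Time passes only in rows, so rows that repeat a pose let the fingers close. It gives the time, the measured TCP pose, the force and the opening at its end, in the units of the state.
- status.observe(): the state, without advancing time (a new reading comes with each control period).
- eyes.capture(name): name is "scene" or "top" or "wrist"; returns (picture, depth): 420x560x3 uint8, red, green, blue; 420x560 float32, m along the optical axis (not along the pixel's ray), 0 where there is no reading.
- eyes.camera_model(name): a dict with "fx", "fy", "cx", "cy" (pixels), "rvec" (rotation vector, rad) and "tvec" (3), from world to camera coordinates, as OpenCV has them. Camera axes: x right, y down, z forward; pixel columns grow to the right and rows downward; lengths in m; the calibration is good to about 2 mm. A picture is of the moment at which its call begins: read the wrist's pose just before it. camera_model takes no time and is no camera call; for the wrist camera it gives the pose at the moment of the call.
- ticket.hand_in(): hands the job in, once; it reports no verdict.
The state is a dict: "time": time; "joint_positions": joint angles; "joint_velocities": joint speeds; "tau": joint torques, N m; "position": TCP position; "orientation": TCP orientation; "force": force on the tool from outside, world axes, zero at the start; "torque": the same for the moment, N m; "width": finger opening in m.
Only numpy, scipy, OpenCV 4.12 (cv2) and the standard library are available. Lean on these libraries where they do the work, as an engineer would, in place of code of your own. Each camera call takes 0.05 s, during which the arm holds its last target.

### The job

Weigh the closed green jar on the two-pan balance: set it down gently, upright, on the left pan (+y side), then load brass weights from the wooden block onto the right pan and slide the brass poise along the front bar until the beam stands level by itself, the red pointer on the green mark. The jar's weight is not known beforehand; a weight you do not need stays or goes back down on its block or the table. Leave the other jars and the brushes where they are.

Things in the scene. Friction and masses are not known exactly. Their poses are not given: they have to be found in the camera images.
- beam (a joint): tilt of the balance beam, rad: 0 is level (red pointer on the green mark of the upright white dial plate), positive when the left pan is low, stops at -0.14 and +0.14. Between the stops the tilt is proportional to the difference: about 0.02 rad for every 10 g by which the left side outweighs the right side; the swing is damped and settles in about 1 s. Beyond 70 g it rests on a stop
- balance_center (a point): centre of the underside of the balance (a blue casting 140 x 310 mm, fixed to the table); x points from its front (poise bar side, towards the robot) to its back, y to its left pan. The beam's pivot is 78 mm above this point; an upright dial plate with the pointer stands in the middle between the pans, up to 175 mm above the table
- pan_left_top (a point): centre of the upper face of the left pan: a flat steel disc of 130 mm diameter, 4 mm thick, 115 mm above the table when level; it stays horizontal and goes up and down by up to 17 mm as the beam tilts. The pans' centres are 240 mm apart, 120 mm either side of the pivot. It may be loaded anywhere on the disc: only the weight counts
- pan_right_top (a point): centre of the upper face of the right pan, the same as the left one
- poise (a joint): position of the brass sliding weight (poise) along the graduated front bar, m: 0 at the left end, 0.12 at the right end; each millimetre towards the right counts as 1 g on the right pan (0 to 120 g in all). It slides with 0.7 N of friction and stays where it is left; push or pinch it by its knob
- poise_knob (a point): centre of the upright round knob of the poise: 16 mm diameter, 30 mm high, on a 4 mm radius neck above the poise's 20 x 24 x 30 mm brass body, whose top is 34 mm below this point (with the beam level this point is 127 mm above the table, 95 mm in front of the beam's centre line). It rides on the beam and moves with its tilt
- jar_green_center (a point): centre of the closed green jar, half-way up: round, 52 mm diameter up to 40 mm above its underside, then a shoulder and a screw lid, green as well, of 47 mm diameter; 70 mm high. It stands in one of three places in the black tray. It weighs between 280 and 396 g
- jar_blue_center (a point): centre of a blue jar of the same shape, in the tray: leave it alone
- jar_red_center (a point): centre of a red jar of the same shape, in the tray: leave it alone
- w200_center (a point): centre, half-way up, of the 200 g brass weight: body 31 mm diameter, 28 mm high, then a neck and a knob of 20 mm diameter whose 10 mm high rim is at the top; 46 mm high in all, so that the knob's middle is 18 mm above this point. All three weights stand upright, 5 mm deep, in loose recesses of the wooden block; its top is 22 mm above the table
- w100_center (a point): centre, half-way up, of the 100 g brass weight: body 24 mm diameter, 24 mm high; knob 18 mm diameter and 10 mm high at the top; 40 mm high, the knob's middle 15 mm above this point; it stands 55 mm from the 200 g weight in the block
- w50_center (a point): centre, half-way up, of the 50 g brass weight: body 19 mm diameter, 20 mm high; knob 16 mm diameter and 10 mm high at the top; 34 mm high, the knob's middle 12 mm above this point; it stands 50 mm from the 100 g weight
- block: the dark wooden weight block, fixed to the table: 175 x 52 x 22 mm, origin at the centre of its underside, x along its row of weights (50 g, 100 g, 200 g along +x)
- jar_tray: the shallow black tray of the jars, fixed to the table: 270 (along its x) x 170 mm, wall 18 mm high, floor 4 mm thick, origin at the centre of its underside; the three jars stand 80 mm apart in a row along its x
- brush: brush, 220 mm long, lying in front of the balance to the right: leave it alone
- brush2: brush, 200 mm long, lying in front of the balance to the left: leave it alone
There are look-alikes about, which are no part of the job. What is meant by the part that bears jar_green_center is not orange, and is the larger of those in its own colour. What is shaped like the part that bears w200_center but white is not meant.

How it is judged:
On the way, in this order (a step that is already met when the one before it is completed fails the run):
1. the green jar stands upright on the left pan (horizontal distance between jar_green_center and pan_left_top below 0.055 m and z of jar_green_center in the frame of pan_left_top between 0.028 and 0.042 m and angle between jar_green_center's own z axis and vertical below 0.1 rad), for 0.2 s.
2. the 200 g weight, without which the jar cannot be balanced, stands on the right pan (horizontal distance between w200_center and pan_right_top below 0.06 m and z of w200_center in the frame of pan_right_top between 0.008 and 0.032 m), for 0.2 s.
At the end, for the whole second after the job is handed in: the green jar stands upright (within 0.1 rad) on the left pan, centre within 55 mm of the pan's; the 200 g weight stands on the right pan; the 100 g and 50 g each stand on the right pan or down on block or table; the beam rests level within 0.02 rad (10 g) (all of step 1 and all of step 2 and ((horizontal distance between w100_center and pan_right_top below 0.06 m and z of w100_center in the frame of pan_right_top between 0.008 and 0.032 m) or (height (world z) of w100_center below 0.06 m and horizontal distance between w100_center and pan_left_top above 0.08 m)) and ((horizontal distance between w50_center and pan_right_top below 0.06 m and z of w50_center in the frame of pan_right_top between 0.008 and 0.032 m) or (height (world z) of w50_center below 0.06 m and horizontal distance between w50_center and pan_left_top above 0.08 m)) and value of joint beam between -0.02 and 0.02 rad and velocity of joint beam between -0.05 and 0.05 rad/s); the robot touches nothing.
It fails at once if one of the other jars or a brush is moved by more than 30 mm (distance of any of jar_blue_center, jar_red_center from where it was at the start of the episode above 0.03 m or distance of any of brush, brush2 from where it was at the start of the episode above 0.03 m).
It fails at once if the green jar is tipped by more than 0.6 rad (angle between jar_green_center's own z axis and vertical above 0.6 rad).
It fails at once if the green jar is let fall (faster than 0.6 m/s out of the fingers) (contact force between the fingers and jar_green below 0.05 N and linear speed of jar_green above 0.6 m/s).
It also fails if it takes over 72 s, if anything falls off the work surface, if the arm or the gripper's body presses on something with over 40 N, if the wrist force passes 120 N, or if a joint passes its speed limit or range.

## Working session

There is one attempt and no reset: what is moved stays moved. The work goes in short steps, Python scripts to look and compute and a tool call to move; the robot and the scene stay as the last step left them, time stands still between calls to the robot, and variables do not carry over. Pictures are saved under pics/ and viewed, and the job is handed in when it is done.

Besides the shell and the picture viewer there is one more tool, called after "Emit:" as name(argument=value, ...) on one line, values as JSON. jog_arm: Moves the arm, as the interface text tells. Its arguments: {"type":"object","properties":{"gripper":{"type":"array","items":{"type":"number"}},"linear":{"type":"array","items":{"type":"array","items":{"type":"number"}}},"rotation":{"type":"array","items":{"type":"array","items":{"type":"number"}}},"force":{"type":"number"}},"required":["gripper","linear","rotation"]}

```bash
ls; mkdir -p pics; cat > h.py <<'E'
import numpy as np, cv2
from workcell import status, eyes, ticket
from scipy.spatial.transform import Rotation as R
def cam(n):
    m=eyes.camera_model(n); K=np.array([[m['fx'],0,m['cx']],[0,m['fy'],m['cy']],[0,0,1]]);Rm=cv2.Rodrigues(np.array(m['rvec'],float))[0];return K,Rm,np.array(m['tvec'],float).ravel()
def ray(c,u,v,z):
    K,Rm,t=c; d=Rm.T@np.linalg.inv(K)@np.array([u,v,1.]); o=-Rm.T@t; s=(z-o[2])/d[2]; return o+s*d
def world(c,depth):
    K,Rm,t=c; h,w=depth.shape; u,v=np.meshgrid(np.arange(w),np.arange(h)); p=np.stack([(u-K[0,2])/K[0,0]*depth,(v-K[1,2])/K[1,1]*depth,depth],-1)
    return (p-t)@Rm
def proj(c,p):
    K,Rm,t=c; q=K@(Rm@np.array(p,float)+t); return q[:2]/q[2]
def save(n,im): cv2.imwrite('pics/'+n,cv2.cvtColor(im,cv2.COLOR_RGB2BGR))
E
python3 - <<'E'
from h import *
for n in ['scene','top','wrist']:
    c=cam(n); im,d=eyes.capture(n); save(n+'0.png',im); np.savez('pics/%s0.npz'%n,im=im,d=d,K=c[0],R=c[1],t=c[2])
    print(n,-c[1].T@c[2],c[0][0,0],c[1][2])
s=status.observe(); print(s)
E
```

```text
pics
scene [ 0.85136147 -0.62567271  1.00088064] 448.1172459374318 [-0.32493537  0.56046089 -0.76177463]
top [0.25483718 0.03689776 1.25064265] 384.4196227735753 [ 0.191748   -0.01226859 -0.98136751]
wrist [0.14132412 0.53450486 0.38381785] 314.3948188289954 [ 0.22050818 -0.0883912  -0.97137178]
{'time': 0.15, 'joint_positions': array([ 9.90191580e-01,  2.59228432e-01,  1.53580865e+00, -3.75366964e-05,
        1.34801272e+00, -2.02794762e-01]), 'joint_velocities': array([ 5.55961334e-04, -2.04450948e-03, -4.38809108e-03, -8.99272431e-04,
        1.77163199e-04,  7.54950284e-05]), 'tau': array([ 2.19886548e-03, -4.37646067e+01, -2.84231311e+01,  7.20717805e-02,
        3.80966126e-02, -1.27413591e-04]), 'position': array([0.20266129, 0.51089102, 0.24298947]), 'orientation': array([-2.61225819e-04,  1.87779344e-01,  9.82210969e-01, -6.80381556e-04]), 'force': array([-0.09626128,  0.0884283 , -0.13176776]), 'torque': array([-0.05520474,  0.03161337,  0.00108126]), 'width': 0.09303874226665232}
```

View pics/scene0.png

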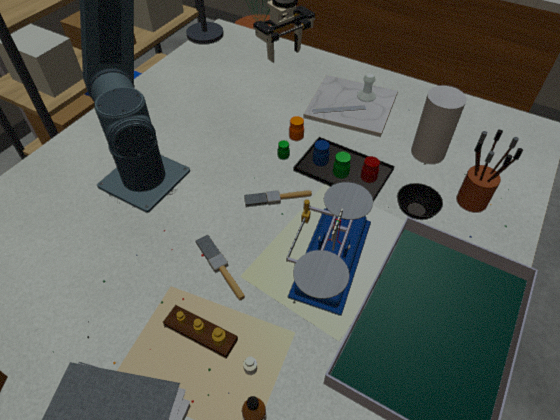

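View pics/top0.png

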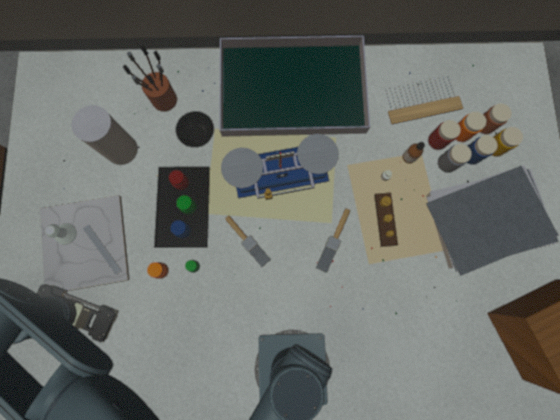

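View pics/wrist0.png

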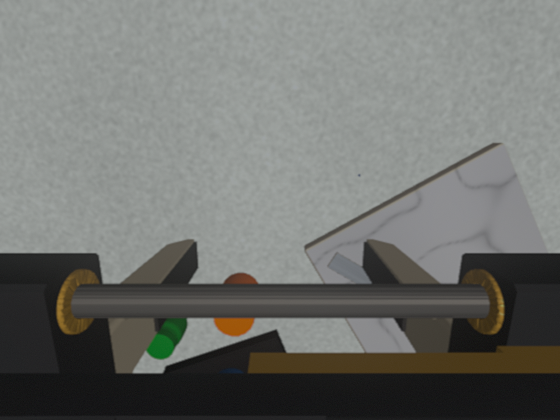

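In the scene view the things that could be mistaken for the green jar are: the green jar in the tray at (342,163), the small green jar outside it at (284,149) and the orange one at (296,128). For the weights, the white look-alike is at (250,366) and the brass row runs (180,315), (198,324), (218,335). I choose the tray jar (top view 184,203) and the brass row.

```bash
python3 - <<'E'
from h import *
def ld(n):
    z=np.load('pics/%s0.npz'%n); return z['im'],z['d'],(z['K'],z['R'],z['t'])
im,d,c=ld('top'); W=world(c,d); hsv=cv2.cvtColor(im,cv2.COLOR_RGB2HSV)
def blobs(n,mask,W,amin=15):
    k,l,st,ce=cv2.connectedComponentsWithStats(mask.astype(np.uint8))
    for i in range(1,k):
        if st[i,4]>=amin:
            p=W[l==i]; top=np.percentile(p[:,2],90); q=p[p[:,2]>top-.006]
            print(n,st[i,4],ce[i].round(1),'ztop %.3f'%top,'mid',((q.max(0)+q.min(0))/2).round(3),'ext',(q.max(0)-q.min(0)).round(3))
H,S,V=hsv[...,0],hsv[...,1],hsv[...,2]
for nm in ['top','scene']:
    im,d,c=ld(nm); W=world(c,d); hsv=cv2.cvtColor(im,cv2.COLOR_RGB2HSV);H,S,V=hsv[...,0].astype(int),hsv[...,1],hsv[...,2]
    print(nm)
    blobs('green',(H>45)&(H<75)&(S>150)&(V>60),W)
    blobs('blue',(H>100)&(H<125)&(S>150)&(V>50),W)
    blobs('red',((H<6)|(H>174))&(S>170)&(V>60),W)
    blobs('brass',(H>15)&(H<30)&(S>150)&(V>80),W,8)
    blobs('pan',(W[...,2]>.09)&(W[...,2]<.14)&(S<60)&(W[...,0]>.3)&(W[...,0]<.75),W,200)
im,d,c=ld('top'); a=cv2.resize(im[120:280,150:350],None,fx=4,fy=4,interpolation=cv2.INTER_CUBIC); save('topcrop.png',cv2.resize(a,(740,592)))
im,d,c=ld('scene'); save('scenecrop.png',cv2.resize(im[120:320,230:430],None,fx=3,fy=3,interpolation=cv2.INTER_CUBIC))
im,d,c=ld('top'); save('topcrop2.png',cv2.resize(im[140:270,340:460],None,fx=4.5,fy=4.5,interpolation=cv2.INTER_CUBIC))
E
```

```text
top
green 174 [183.7 202.5] ztop 0.076 mid [0.397 0.191 0.66 ] ext [0.284 0.309 1.181]
green 77 [190.9 265.4] ztop 0.055 mid [0.323 0.302 0.053] ext [0.028 0.031 0.008]
blue 63 [287.3 162. ] ztop 0.052 mid [ 0.65  -0.005  0.05 ] ext [0.028 0.03  0.007]
blue 57 [272.2 164.8] ztop 0.053 mid [0.455 0.046 0.649] ext [0.4   0.032 1.203]
blue 93 [294.1 174.6] ztop 0.051 mid [ 0.607 -0.017  0.05 ] ext [0.032 0.082 0.009]
blue 80 [267.9 179.4] ztop 0.053 mid [0.591 0.06  0.052] ext [0.033 0.059 0.01 ]
blue 20 [302.4 183.2] ztop 0.022 mid [ 0.422 -0.018  0.633] ext [0.335 0.109 1.235]
blue 15 [288.6 185.7] ztop 0.020 mid [ 0.579 -0.009  0.018] ext [0.01  0.033 0.007]
blue 64 [177.1 227.4] ztop 0.075 mid [0.438 0.342 0.073] ext [0.038 0.035 0.007]
red 40 [177.1 177.5] ztop 0.075 mid [0.596 0.348 0.073] ext [0.031 0.035 0.007]
brass 123 [500.1 144.8] ztop 0.085 mid [ 0.488 -0.345  0.665] ext [0.466 0.763 1.171]
brass 22 [267.5 193.9] ztop 0.140 mid [0.531 0.06  0.141] ext [0.009 0.009 0.008]
brass 69 [385.2 200.8] ztop 0.064 mid [ 0.514 -0.318  0.063] ext [0.017 0.019 0.009]
brass 35 [388.  217
[... 1882 characters left out ...]
  0.533] ext [0.56  1.057 0.935]
brass 16 [306.5 201.5] ztop 0.140 mid [0.531 0.059 0.138] ext [0.011 0.014 0.005]
brass 33 [306.  213.7] ztop 0.093 mid [0.531 0.06  0.093] ext [0.017 0.024 0.009]
brass 60 [180.  315.2] ztop 0.050 mid [ 0.406 -0.324  0.049] ext [0.014 0.013 0.007]
brass 87 [197.7 324. ] ztop 0.057 mid [ 0.455 -0.322  0.055] ext [0.016 0.017 0.008]
brass 146 [217.9 334.1] ztop 0.062 mid [ 0.511 -0.319  0.062] ext [0.02  0.019 0.011]
pan 338 [429.4 132.3] ztop 0.135 mid [0.708 0.521 0.135] ext [0.083 0.044 0.01 ]
pan 1412 [348.  200.3] ztop 0.116 mid [0.612 0.139 0.115] ext [0.128 0.131 0.009]
pan 2107 [320.5 274.1] ztop 0.114 mid [ 0.652 -0.098  0.113] ext [0.13  0.129 0.009]
```

View pics/topcrop.png

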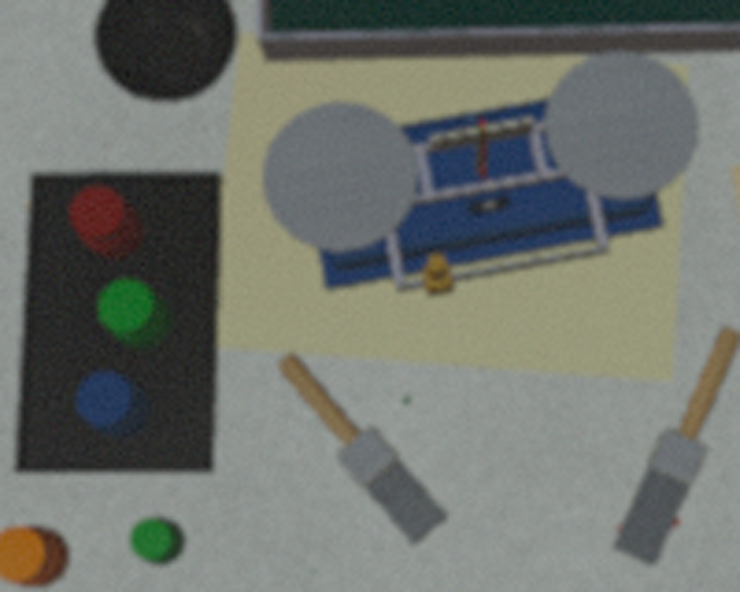

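View pics/scenecrop.png

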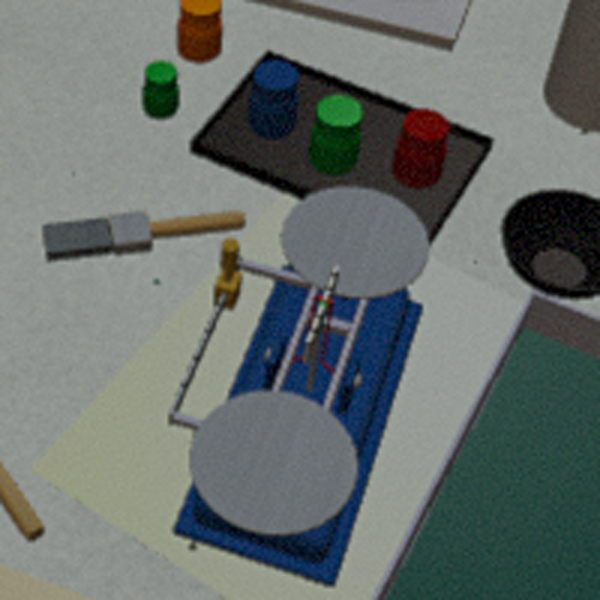

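View pics/topcrop2.png

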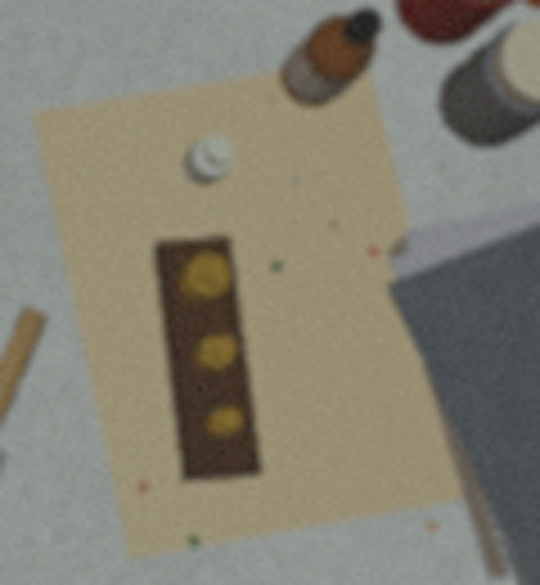

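```bash
cat >> h.py <<'E'
def plan(target, yaw_deg=None, s=None):
    """target TCP world; yaw_deg=azimuth of tool y (mod 180). prints shift/rot in tool axes"""
    s=s or status.observe(); q=s['orientation']; Rm=R.from_quat([q[1],q[2],q[3],q[0]])
    out=Rm.inv().apply(np.array(target)-s['position'])*1000
    az=np.degrees(np.arctan2(*Rm.as_matrix()[:2,1][::-1]))
    # desired: tool z down, y at yaw
    if yaw_deg is None: rot=None
    else:
        a=np.radians(yaw_deg); y=np.array([np.cos(a),np.sin(a),0]);
        best=None
        for sg in (1,-1):
            yy=sg*y; z=np.array([0,0,-1.]); x=np.cross(yy,z); D=R.from_matrix(np.stack([x,yy,z],1)); rv=np.degrees((Rm.inv()*D).as_rotvec())
            if best is None or np.linalg.norm(rv)<np.linalg.norm(best): best=rv
        rot=best.round(1)
    print('lin mm',out.round(1),'rot',rot,'| az %.1f'%az,'pos',s['position'].round(4),'w %.4f'%s['width'],'F',s['force'].round(2),'t %.2f'%s['time'])
E
python3 - <<'E'
from h import *
def ld(n):
    z=np.load('pics/%s0.npz'%n); return z['im'],z['d'],(z['K'],z['R'],z['t'])
for nm,boxes in dict(top=dict(red=(165,190,165,192),green=(170,200,190,218),blue=(165,190,216,240)),scene=dict(green=(325,360,145,182),red=(355,385,150,185),blue=(310,332,135,170))).items():
    im,d,c=ld(nm); W=world(c,d); hsv=cv2.cvtColor(im,cv2.COLOR_RGB2HSV)
    for n,b in boxes.items():
        w=W[b[2]:b[3],b[0]:b[1]].reshape(-1,3); hs=hsv[b[2]:b[3],b[0]:b[1]].reshape(-1,3)
        q=w[(w[:,2]>.068)&(w[:,2]<.082)&(hs[:,1]>90)]
        a=q[(q[:,2]>.07)]
        print(nm,n,len(a),a[:,:2].mean(0).round(4),((np.percentile(a,2,0)+np.percentile(a,98,0))/2).round(4), np.ptp(a,0).round(3), np.median(a[:,2]).round(4))
im,d,c=ld('scene'); save('jarcrop.png',cv2.resize(im[105:205,260:400],None,fx=5,fy=5,interpolation=cv2.INTER_CUBIC))
plan([.517,.325,.2],92)
E
```

```text
top red 150 [0.6015 0.3513] [0.6012 0.3519 0.0734] [0.047 0.044 0.009] 0.0731
top green 143 [0.5179 0.3241] [0.5181 0.3246 0.0739] [0.045 0.044 0.008] 0.0733
top blue 153 [0.4398 0.3401] [0.4394 0.3399 0.0737] [0.044 0.044 0.009] 0.073
scene green 129 [0.5085 0.3252] [0.4938 0.3243 0.073 ] [0.089 0.051 0.007] 0.0726
scene red 121 [0.5984 0.3494] [0.598  0.3497 0.0737] [0.044 0.047 0.009] 0.0725
scene blue 108 [0.4367 0.3393] [0.4377 0.3387 0.0728] [0.045 0.049 0.006] 0.0725
lin mm [-360.8  -56.8   43. ] rot [ -0.1  -0.  -23.6] | az 68.4 pos [0.2027 0.5109 0.243 ] w 0.0930 F [-0.1   0.09 -0.13] t 0.15
```

View pics/jarcrop.png

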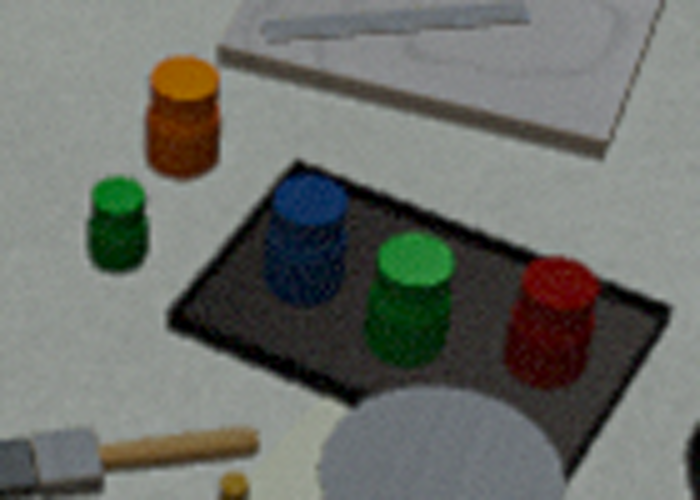

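The tray jar is clearly the larger of the two green jars: lid top z≈0.074, centre ≈(0.5165, 0.3245). I'll grasp it across the row.

Emit:
jog_arm(gripper=[0.65,0.65,0.65,0.65,0.65], linear=[[-0.0412,-0.006,0],[-0.0824,-0.0125,0],[-0.1236,-0.019,0],[-0.165,-0.026,0],[-0.206,-0.032,0]], rotation=[[0,0,-7],[0,0,-14],[0,0,-21],[0,0,-23.6],[0,0,-23.6]], force=20)

```text
time: 0.57
position: [0.3738, 0.41, 0.2435]
orientation: [-0.0, -0.02, 1.0, -0.0]
force: [1.0, 1.3, 0.0]
width: 0.0771
```

```bash
python3 -c "
from h import *
plan([.5165,.3245,.15],92)"
```

```text
lin mm [-139.3  -91.    93.5] rot [-0.  -0.   0.2] | az 92.2 pos [0.3738 0.41   0.2435] w 0.0771 F [1.04 1.29 0.01] t 0.57
```

Emit:
jog_arm(gripper=[0.65,0.65,0.65,0.65,0.65], linear=[[-0.034,-0.021,0.01],[-0.066,-0.042,0.02],[-0.099,-0.063,0.03],[-0.131,-0.085,0.04],[-0.131,-0.085,0.04]], rotation=[[0,0,0],[0,0,0],[0,0,0],[0,0,0],[0,0,0]])

```text
time: 0.98
position: [0.5115, 0.3258, 0.2007]
orientation: [-0.0, -0.014, 1.0, -0.002]
force: [-0.0, -0.2, 0.0]
width: 0.0766
```

```bash
python3 - <<'E'
from h import *
c=cam('wrist'); im,d=eyes.capture('wrist'); save('w1.png',im)
W=world(c,d); hsv=cv2.cvtColor(im,cv2.COLOR_RGB2HSV);H,S,V=[hsv[...,i].astype(int) for i in range(3)]
m=(H>45)&(H<75)&(S>120)&(V>50)&(W[...,2]>.062)&(W[...,2]<.085)
q=W[m]; print(len(q)); 
if len(q): print(((np.percentile(q,1,0)+np.percentile(q,99,0))/2).round(4),np.ptp(q,0))
plan([.5165,.3245,.04],92)
E
```

```text
2124
[0.5136 0.326  0.0701] [0.04568825 0.04519113 0.01381288]
lin mm [ -7.9  -3.3 161.5] rot [-0.1 -0.1 -0.3] | az 91.7 pos [0.5089 0.3278 0.2015] w 0.0767 F [-0.66 -0.39 -0.  ] t 1.03
```

View pics/w1.png

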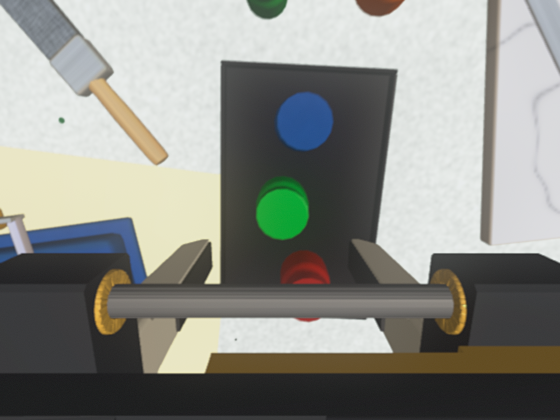

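Emit:
jog_arm(gripper=[0.65,0.65,0.65,0.65,0.65], linear=[[-0.005,-0.002,0.03],[-0.005,-0.002,0.06],[-0.005,-0.002,0.08],[-0.005,-0.002,0.09],[-0.005,-0.002,0.09]], rotation=[[0,0,0],[0,0,0],[0,0,0],[0,0,0],[0,0,0]])

```text
time: 1.45
position: [0.5094, 0.3289, 0.1113]
orientation: [-0.002, -0.017, 1.0, -0.001]
force: [-0.0, -0.1, -0.8]
width: 0.0766
```

```bash
python3 - <<'E'
from h import *
plan([.5155,.325,.04],92)
E
```

```text
lin mm [-6.3 -4.  71.3] rot [-0.1 -0.3  0. ] | az 92.0 pos [0.5094 0.3289 0.1113] w 0.0766 F [-0.04 -0.07 -0.8 ] t 1.45
```

Emit:
jog_arm(gripper=[0.65,0.65,0.65,0.65,0.65], linear=[[-0.006,-0.004,0.02],[-0.006,-0.004,0.045],[-0.006,-0.004,0.062],[-0.006,-0.004,0.07],[-0.006,-0.004,0.07]], rotation=[[0,0,0],[0,0,0],[0,0,0],[0,0,0],[0,0,0]])

```text
time: 1.87
position: [0.5171, 0.3253, 0.0432]
orientation: [-0.001, -0.017, 1.0, -0.0]
force: [-1.1, -0.7, 0.4]
width: 0.0767
```

Emit:
jog_arm(gripper=[-0.2,-0.2,-0.2,-0.2,-0.2], linear=[[0,0,0],[0,0,0],[0,0,0],[0,0,0],[0,0,0]], rotation=[[0,0,0],[0,0,0],[0,0,0],[0,0,0],[0,0,0]], force=20)

```text
time: 2.28
position: [0.5186, 0.3257, 0.045]
orientation: [0.001, -0.017, 1.0, 0.001]
force: [-0.6, 2.4, 4.5]
width: 0.0518
```

Emit:
jog_arm(gripper=[-0.2,-0.2,-0.2,-0.2,-0.2], linear=[[0,0,0],[0,0,-0.005],[0,0,-0.015],[0,0,-0.03],[0,0,-0.05]], rotation=[[0,0,0],[0,0,0],[0,0,0],[0,0,0],[0,0,0]], force=20)

```text
time: 2.7
position: [0.5164, 0.3242, 0.0927]
orientation: [-0.002, -0.017, 1.0, -0.001]
force: [-0.2, 0.4, -3.1]
width: 0.0516
```

Emit:
jog_arm(gripper=[-0.2,-0.2,-0.2,-0.2,-0.2], linear=[[0,0,-0.03],[0,0,-0.06],[0,0,-0.09],[0,0,-0.12],[0,0,-0.12]], rotation=[[0,0,0],[0,0,0],[0,0,0],[0,0,0],[0,0,0]])

```text
time: 3.12
position: [0.5206, 0.326, 0.2209]
orientation: [0.005, -0.017, 1.0, 0.002]
force: [1.7, 1.0, -2.4]
width: 0.0512
```

```bash
python3 - <<'E'
from h import *
for k in range(3):
    im,d=eyes.capture('wrist'); print(status.observe()['force'].round(3))
save('w2.png',im)
plan([.614,.142,.2],92)
E
```

```text
[ 0.03  -0.353 -4.699]
[ 0.031 -0.539 -3.401]
[-0.016 -0.716 -3.779]
lin mm [ -90.5 -185.7   12.8] rot [-0.  -0.1 -0.1] | az 91.9 pos [0.5172 0.3246 0.2128] w 0.0513 F [-0.02 -0.72 -3.78] t 3.27
```

View pics/w2.png

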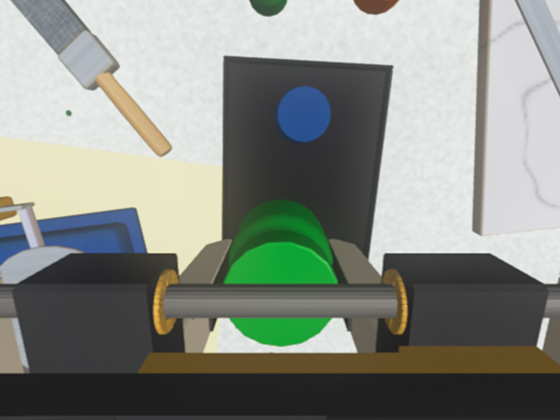

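Emit:
jog_arm(gripper=[-0.2,-0.2,-0.2,-0.2,-0.2], linear=[[-0.01,-0.02,0],[-0.027,-0.055,0],[-0.044,-0.09,0],[-0.06,-0.125,0],[-0.075,-0.155,0]], rotation=[[0,0,0],[0,0,0],[0,0,0],[0,0,0],[0,0,0]])

```text
time: 3.68
position: [0.5973, 0.1703, 0.2105]
orientation: [-0.003, -0.017, 1.0, -0.001]
force: [0.5, 0.1, -3.5]
width: 0.0512
```

Emit:
jog_arm(gripper=[-0.2,-0.2,-0.2,-0.2,-0.2], linear=[[-0.012,-0.021,0],[-0.015,-0.026,0],[-0.016,-0.028,0],[-0.016,-0.028,0],[-0.016,-0.028,0]], rotation=[[0,0,0],[0,0,0],[0,0,0],[0,0,0],[0,0,0]])

```text
time: 4.1
position: [0.6139, 0.1462, 0.2123]
orientation: [-0.001, -0.017, 1.0, 0.0]
force: [0.1, 1.1, -2.7]
width: 0.0515
```

```bash
python3 - <<'E'
from h import *
f=[]
for k in range(4):
    im,d=eyes.capture('scene'); f.append(status.observe()['force'][2])
print(np.round(f,2),np.mean(f))
save('s2.png',im)
plan([.614,.142,.16],92)
E
```

```text
[-3.04 -3.36 -3.49 -3.72] -3.4017056740036664
lin mm [ 0.6 -4.5 53.6] rot [ 0.  -0.   0.1] | az 92.1 pos [0.6145 0.1465 0.2136] w 0.0512 F [-0.71 -0.26 -3.72] t 4.30
```

View pics/s2.png

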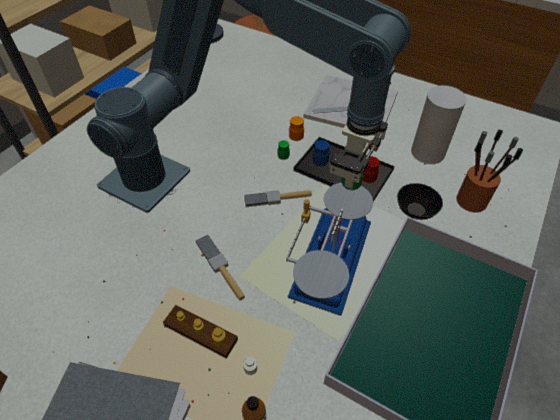

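Emit:
jog_arm(gripper=[-0.2,-0.2,-0.2,-0.2,-0.2], linear=[[0,-0.004,0.015],[0,-0.004,0.032],[0,-0.004,0.044],[0,-0.004,0.05],[0,-0.004,0.052]], rotation=[[0,0,0],[0,0,0],[0,0,0],[0,0,0],[0,0,0]])

```text
time: 4.72
position: [0.6143, 0.1418, 0.1605]
orientation: [-0.001, -0.017, 1.0, -0.0]
force: [-0.9, -0.3, -3.6]
width: 0.0515
```

Emit:
jog_arm(gripper=[-0.2,-0.2,-0.2,-0.2,-0.2], linear=[[0,0,0.004],[0,0,0.008],[0,0,0.012],[0,0,0.016],[0,0,0.018]], rotation=[[0,0,0],[0,0,0],[0,0,0],[0,0,0],[0,0,0]])

```text
time: 5.13
position: [0.6154, 0.1412, 0.1435]
orientation: [0.0, -0.017, 1.0, -0.0]
force: [0.9, 0.6, -2.2]
width: 0.0512
```

```bash
python3 - <<'E'
from h import *
c=cam('scene'); im,d=eyes.capture('scene'); W=world(c,d)
w=W[250:300,300:345].reshape(-1,3); print('rightpan z',np.median(w[(w[:,2]>.09)&(w[:,2]<.15)][:,2]))
save('s3.png',cv2.resize(im[100:310,230:430],None,fx=2.8,fy=2.8,interpolation=cv2.INTER_CUBIC))
plan([.614,.142,.16],92)
E
```

```text
rightpan z 0.12578496344668355
lin mm [  1.    0.9 -16.9] rot [-0.  -0.  -0.1] | az 91.9 pos [0.6151 0.1411 0.1431] w 0.0509 F [ 0.1  -0.3  -3.69] t 5.18
```

View pics/s3.png

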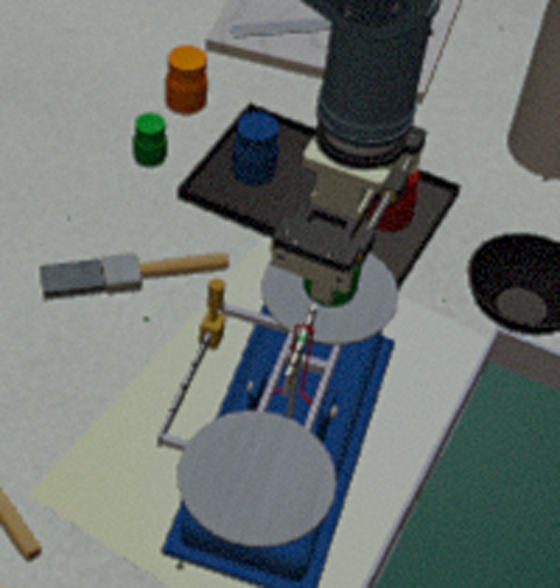

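Emit:
jog_arm(gripper=[-0.2,-0.2,-0.2,-0.2,-0.2], linear=[[0,0,0.002],[0,0,0.004],[0,0,0.006],[0,0,0.007],[0,0,0.007]], rotation=[[0,0,0],[0,0,0],[0,0,0],[0,0,0],[0,0,0]])

```text
time: 5.6
position: [0.6155, 0.1411, 0.139]
orientation: [0.001, -0.017, 1.0, -0.0]
force: [-4.4, -2.0, 10.8]
width: 0.0516
```

```bash
python3 - <<'E'
from h import *
for k in range(2):
    c=cam('scene'); im,d=eyes.capture('scene'); W=world(c,d)
    w=W[250:300,300:345].reshape(-1,3); print('rightpan z',np.median(w[(w[:,2]>.09)&(w[:,2]<.15)][:,2]),status.observe()['force'],status.observe()['position'])
E
```

```text
rightpan z 0.129991264790429 [-4.02164389 -1.10638713  9.28634076] [0.61549182 0.14110481 0.13900706]
rightpan z 0.12999343711979788 [-5.20620106 -2.08060463  9.33605274] [0.6155101  0.14108226 0.13902685]
```

On the stop with 9 N up; ease off 2 mm and open.

Emit:
jog_arm(gripper=[-0.2,-0.2,0.5,0.5,0.5], linear=[[0,0,-0.002],[0,0,-0.002],[0,0,-0.002],[0,0,-0.002],[0,0,-0.002]], rotation=[[0,0,0],[0,0,0],[0,0,0],[0,0,0],[0,0,0]])

```text
time: 6.12
position: [0.6154, 0.1413, 0.1386]
orientation: [0.0, -0.017, 1.0, 0.0]
force: [0.6, -0.0, 0.3]
width: 0.0667
```

Emit:
jog_arm(gripper=[0.5,0.5,0.5,0.5,0.5], linear=[[0,0,0],[0,0,-0.01],[0,0,-0.035],[0,0,-0.07],[0,0,-0.1]], rotation=[[0,0,0],[0,0,0],[0,0,0],[0,0,0],[0,0,0]])

```text
time: 6.53
position: [0.6151, 0.1412, 0.2406]
orientation: [-0.0, -0.017, 1.0, 0.0]
force: [0.2, 0.9, 1.0]
width: 0.07
```

```bash
python3 - <<'E'
from h import *
c=cam('top'); im,d=eyes.capture('top'); W=world(c,d); hsv=cv2.cvtColor(im,cv2.COLOR_RGB2HSV)
m=(hsv[...,0]>45)&(hsv[...,0]<75)&(hsv[...,1]>100)&(W[...,2]>.15)&(W[...,2]<.19); q=W[m]; print(len(q),q.mean(0) if len(q) else '')
c=cam('scene'); im,d=eyes.capture('scene'); 
save('s4.png',cv2.resize(im[100:310,230:430],None,fx=2.8,fy=2.8,interpolation=cv2.INTER_CUBIC))
plan([.514,-.318,.22],92)
E
```

```text
59 [0.62579417 0.14449513 0.16762963]
lin mm [ 120.2 -455.6   24.4] rot [ 0.   0.7 -0. ] | az 92.0 pos [0.6183 0.1415 0.2459] w 0.0695 F [ 0.24 -0.08 -0.42] t 6.63
```

View pics/s4.png

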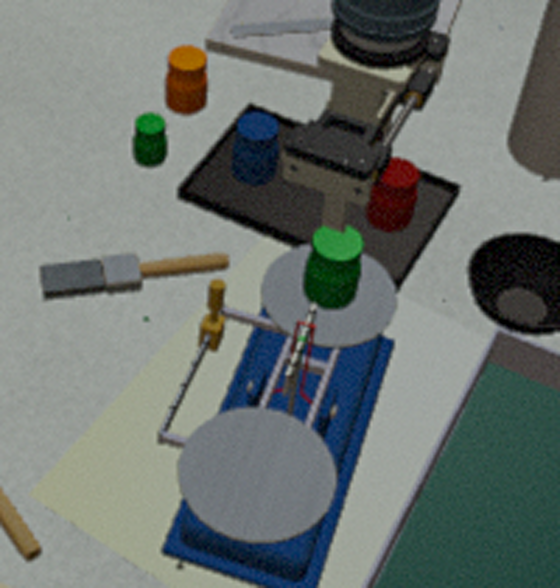

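Emit:
jog_arm(gripper=[0.2,0.2,0.2,0.2,0.2], linear=[[0.005,-0.02,0],[0.015,-0.058,0],[0.025,-0.096,0],[0.035,-0.134,0],[0.045,-0.172,0]], rotation=[[0,0,0],[0,0,0],[0,0,0],[0,0,0],[0,0,0]])

```text
time: 7.05
position: [0.5753, -0.0334, 0.2386]
orientation: [-0.0, -0.018, 1.0, -0.0]
force: [-0.2, -1.1, 1.0]
width: 0.0557
```

Emit:
jog_arm(gripper=[0.2,0.2,0.2,0.2,0.2], linear=[[0.01,-0.038,0],[0.02,-0.076,0],[0.03,-0.114,0.005],[0.04,-0.152,0.01],[0.05,-0.19,0.02]], rotation=[[0,0,0],[0,0,0],[0,0,0],[0,0,0],[0,0,0]])

```text
time: 7.47
position: [0.5323, -0.2258, 0.2196]
orientation: [0.001, -0.017, 1.0, -0.001]
force: [-0.3, 0.1, 0.5]
width: 0.0558
```

```bash
python3 -c "
from h import *
plan([.5125,-.3185,.16],92)"
```

```text
lin mm [ 23.1 -91.9  59.7] rot [-0.1  0.1 -0. ] | az 92.0 pos [ 0.5323 -0.2258  0.2196] w 0.0558 F [-0.34  0.09  0.53] t 7.47
```

Emit:
jog_arm(gripper=[0.2,0.2,0.2,0.2,0.2], linear=[[0.009,-0.036,0.01],[0.017,-0.066,0.03],[0.022,-0.084,0.045],[0.023,-0.09,0.055],[0.023,-0.09,0.055]], rotation=[[0,0,0],[0,0,0],[0,0,0],[0,0,0],[0,0,0]])

```text
time: 7.88
position: [0.5111, -0.3149, 0.1609]
orientation: [-0.002, -0.016, 1.0, 0.002]
force: [0.3, 0.0, -0.6]
width: 0.0561
```

```bash
python3 - <<'E'
from h import *
im,d=eyes.capture('wrist'); c=cam('wrist'); im,d=eyes.capture('wrist'); save('w3.png',im)
W=world(c,d); hsv=cv2.cvtColor(im,cv2.COLOR_RGB2HSV);H,S,V=[hsv[...,i].astype(int) for i in range(3)]
for (x,y,z) in [(.5125,-.3185,.063),(.457,-.322,.057),(.4075,-.323,.051)]:
    m=(abs(W[...,2]-z)<.006)&(np.hypot(W[...,0]-x,W[...,1]-y)<.02)&(S>80); q=W[m]
    if len(q): print(len(q),((np.percentile(q,2,0)+np.percentile(q,98,0))/2).round(4),np.ptp(q,0).round(3),np.median(q[:,2]).round(4))
plan([.5125,-.3185,.074],92)
E
```

```text
488 [ 0.5098 -0.3181  0.0612] [0.02  0.019 0.007] 0.0627
416 [ 0.4553 -0.3213  0.0569] [0.017 0.017 0.005] 0.0568
378 [ 0.4058 -0.3238  0.0494] [0.016 0.015 0.008] 0.0507
lin mm [ 0.5 -5.1 89.6] rot [ 0.1 -0.  -0. ] | az 92.0 pos [ 0.5129 -0.3135  0.1636] w 0.0560 F [-0.15  0.02 -0.21] t 7.98
```

View pics/w3.png

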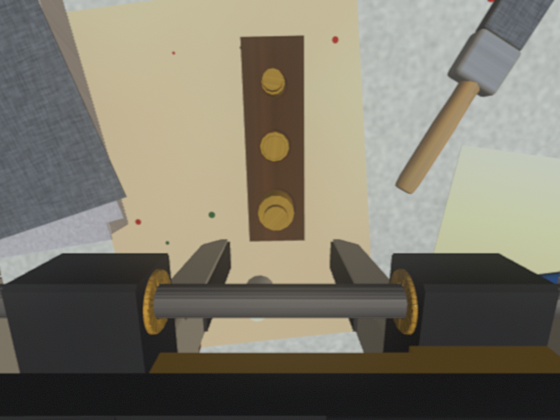

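Emit:
jog_arm(gripper=[0.2,0.2,0.2,0.2,0.2], linear=[[0.002,-0.005,0.025],[0.002,-0.005,0.055],[0.002,-0.005,0.078],[0.002,-0.005,0.088],[0.002,-0.005,0.089]], rotation=[[0,0,0],[0,0,0],[0,0,0],[0,0,0],[0,0,0]])

```text
time: 8.4
position: [0.5108, -0.3173, 0.0735]
orientation: [-0.001, -0.018, 1.0, 0.001]
force: [-0.2, 0.2, -0.6]
width: 0.0558
```

```bash
python3 -c "
from h import *
plan([.511,-.318,.074],92)"
```

```text
lin mm [-0.2 -0.7 -0.5] rot [ 0.1 -0.1  0.1] | az 92.1 pos [ 0.5108 -0.3173  0.0735] w 0.0558 F [-0.17  0.16 -0.61] t 8.40
```

Emit:
jog_arm(gripper=[-0.8,-0.8,-0.8,-0.8,-0.8], linear=[[0,-0.001,0],[0,-0.001,0],[0,-0.001,0],[0,-0.001,0],[0,-0.001,0]], rotation=[[0,0,0],[0,0,0],[0,0,0],[0,0,0],[0,0,0]], force=25)

```text
time: 8.82
position: [0.5114, -0.321, 0.0758]
orientation: [0.001, -0.017, 1.0, -0.001]
force: [-0.6, -0.1, -0.1]
width: 0.027
```

Emit:
jog_arm(gripper=[-0.8,-0.8,-0.8,-0.8,-0.8], linear=[[0,0,0],[0,0,-0.008],[0,0,-0.03],[0,0,-0.065],[0,0,-0.1]], rotation=[[0,0,0],[0,0,0],[0,0,0],[0,0,0],[0,0,0]])

```text
time: 9.23
position: [0.5099, -0.3199, 0.1748]
orientation: [-0.001, -0.017, 1.0, 0.001]
force: [0.4, -1.6, -1.6]
width: 0.0188
```

```bash
python3 -c "
from h import *
im,d=eyes.capture('wrist'); save('w4.png',im)
plan([.654,-.103,.25],92)"
```

```text
lin mm [-148.7  214.3  -66.8] rot [-0.4  0.4 -0. ] | az 92.0 pos [ 0.5132 -0.3227  0.1837] w 0.0189 F [ 2.79 -1.55  4.24] t 9.28
```

View pics/w4.png

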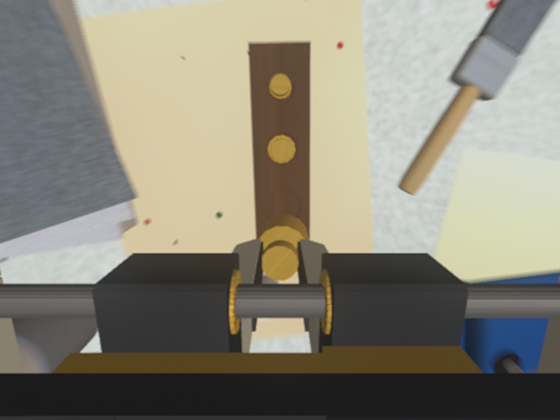

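Emit:
jog_arm(gripper=[-0.8,-0.8,-0.8,-0.8,-0.8], linear=[[-0.013,0.016,-0.012],[-0.034,0.042,-0.03],[-0.056,0.069,-0.05],[-0.079,0.097,-0.058],[-0.103,0.126,-0.06]], rotation=[[0,0,0],[0,0,0],[0,0,0],[0,0,0],[0,0,0]])

```text
time: 9.7
position: [0.611, -0.1908, 0.2377]
orientation: [0.002, -0.016, 1.0, -0.001]
force: [1.8, -1.1, -1.7]
width: 0.0186
```

Emit:
jog_arm(gripper=[-0.8,-0.8,-0.8,-0.8,-0.8], linear=[[-0.024,0.03,0],[-0.048,0.059,0.002],[-0.066,0.08,0.004],[-0.072,0.088,0.005],[-0.072,0.088,0.005]], rotation=[[0,0,0],[0,0,0],[0,0,0],[0,0,0],[0,0,0]])

```text
time: 10.12
position: [0.6792, -0.0981, 0.2288]
orientation: [-0.0, -0.019, 1.0, 0.0]
force: [-0.4, -0.1, -2.5]
width: 0.0188
```

```bash
python3 -c "
from h import *
im,d=eyes.capture('wrist');im,d=eyes.capture('wrist'); save('w5.png',im)
plan([.679,-.100,.1885],92)"
```

```text
lin mm [-1.2  1.2 40.8] rot [-0.  -0.1 -0. ] | az 92.0 pos [ 0.6779 -0.1013  0.2293] w 0.0191 F [ 0.12 -0.06 -1.38] t 10.22
```

View pics/w5.png

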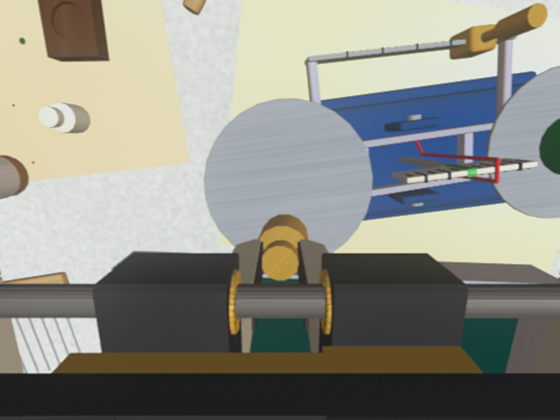

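Emit:
jog_arm(gripper=[-0.8,-0.8,-0.8,-0.8,-0.8], linear=[[0.003,0,0.012],[0.003,0,0.024],[0.003,0,0.032],[0.003,0,0.036],[0.003,0,0.038]], rotation=[[0,0,0],[0,0,0],[0,0,0],[0,0,0],[0,0,0]])

```text
time: 10.63
position: [0.6747, -0.1017, 0.1904]
orientation: [-0.001, -0.016, 1.0, 0.0]
force: [0.8, 0.0, -1.8]
width: 0.019
```

Emit:
jog_arm(gripper=[-0.8,-0.8,-0.8], linear=[[0,0,0.001],[0,0,0.002],[0,0,0.003]], rotation=[[0,0,0],[0,0,0],[0,0,0]])

```text
time: 10.88
position: [0.676, -0.1012, 0.1896]
orientation: [0.001, -0.017, 1.0, -0.0]
force: [-0.6, -0.0, 1.0]
width: 0.0187
```

```bash
python3 -c "
from h import *
c=cam('scene');im,d=eyes.capture('scene'); W=world(c,d); save('s5.png',cv2.resize(im[180:310,260:390],None,fx=4.5,fy=4.5,interpolation=cv2.INTER_CUBIC))
plan([.679,-.100,.1885],92)"
```

```text
lin mm [-3.1  1.1  1. ] rot [-0.1  0.1 -0. ] | az 92.0 pos [ 0.6759 -0.1012  0.1895] w 0.0187 F [-0.46 -0.43  0.38] t 10.93
```

View pics/s5.png

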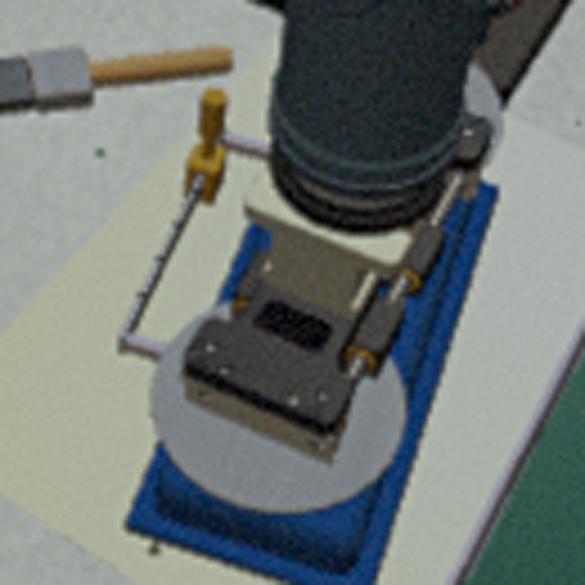

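Emit:
jog_arm(gripper=[-0.8,-0.8,-0.1,-0.1,-0.1], linear=[[0,0,0.0005],[0,0,0.0005],[0,0,0.0005],[0,0,0.0005],[0,0,0.0005]], rotation=[[0,0,0],[0,0,0],[0,0,0],[0,0,0],[0,0,0]])

```text
time: 11.35
position: [0.6756, -0.1007, 0.1882]
orientation: [0.0, -0.017, 1.0, 0.0]
force: [-0.3, -0.1, 0.7]
width: 0.0341
```

Emit:
jog_arm(gripper=[-0.1,-0.1,-0.1,-0.1,-0.1], linear=[[0,0,0],[0,0,-0.01],[0,0,-0.03],[0.01,-0.01,-0.045],[0.025,-0.03,-0.055]], rotation=[[0,0,0],[0,0,0],[0,0,0],[0,0,0],[0,0,0]])

```text
time: 11.77
position: [0.6525, -0.1306, 0.2459]
orientation: [0.002, -0.019, 1.0, -0.0]
force: [-0.1, -0.4, -0.2]
width: 0.042
```

```bash
python3 -c "
from h import *
c=cam('scene');im,d=eyes.capture('scene'); W=world(c,d); save('s6.png',cv2.resize(im[140:310,240:410],None,fx=3.5,fy=3.5,interpolation=cv2.INTER_CUBIC))
w=W[250:300,300:345].reshape(-1,3); print('rightpan z',np.median(w[(w[:,2]>.09)&(w[:,2]<.15)][:,2]))
plan([.456,-.3215,.15],92)"
```

```text
rightpan z 0.13013125380099044
lin mm [ 200.8 -178.    98.3] rot [-0.3  0.2 -0.1] | az 91.9 pos [ 0.6503 -0.1363  0.2481] w 0.0418 F [ 0.49 -2.61  1.48] t 11.82
```

View pics/s6.png

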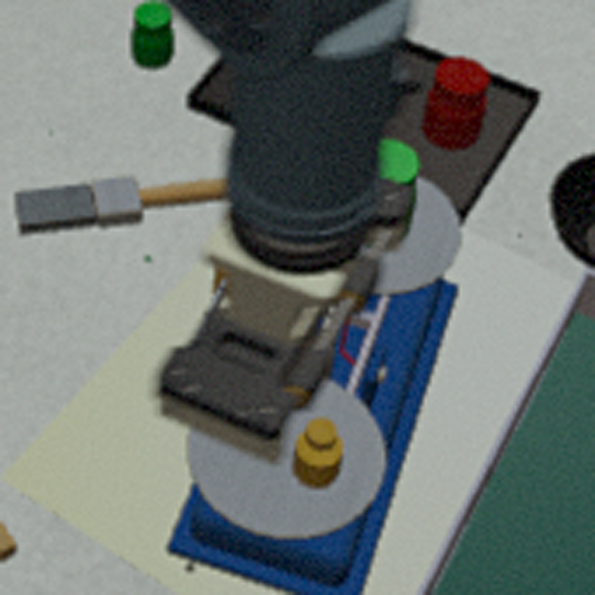

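Emit:
jog_arm(gripper=[0.1,0.1,0.1,0.1,0.1], linear=[[0.026,-0.023,0],[0.054,-0.048,0.0],[0.082,-0.073,0.005],[0.11,-0.098,0.015],[0.138,-0.123,0.03]], rotation=[[0,0,0],[0,0,0],[0,0,0],[0,0,0],[0,0,0]])

```text
time: 12.23
position: [0.5167, -0.2614, 0.2155]
orientation: [0.002, -0.017, 1.0, -0.002]
force: [0.4, -0.0, -0.2]
width: 0.0511
```

Emit:
jog_arm(gripper=[0.1,0.1,0.1,0.1,0.1], linear=[[0.022,-0.02,0.018],[0.044,-0.038,0.04],[0.056,-0.05,0.06],[0.06,-0.053,0.068],[0.06,-0.053,0.068]], rotation=[[0,0,0],[0,0,0],[0,0,0],[0,0,0],[0,0,0]])

```text
time: 12.65
position: [0.4576, -0.3148, 0.144]
orientation: [-0.001, -0.016, 1.0, 0.001]
force: [-0.1, -1.0, 0.4]
width: 0.0508
```

```bash
python3 - <<'E'
from h import *
im,d=eyes.capture('wrist'); c=cam('wrist'); im,d=eyes.capture('wrist'); save('w6.png',im)
W=world(c,d); hsv=cv2.cvtColor(im,cv2.COLOR_RGB2HSV);S=hsv[...,1]
for (x,y,z) in [(.456,-.3215,.057),(.406,-.3235,.051)]:
    m=(abs(W[...,2]-z)<.006)&(np.hypot(W[...,0]-x,W[...,1]-y)<.02)&(S>80); q=W[m]
    if len(q): print(len(q),((np.percentile(q,2,0)+np.percentile(q,98,0))/2).round(4),np.ptp(q,0).round(3),np.median(q[:,2]).round(4))
plan([.456,-.3215,.069],92)
E
```

```text
436 [ 0.4549 -0.3211  0.0556] [0.017 0.017 0.007] 0.0567
359 [ 0.4056 -0.3237  0.0506] [0.015 0.016 0.007] 0.0508
lin mm [ 4.6 -6.8 77.2] rot [-0.   0.1 -0.1] | az 91.9 pos [ 0.4603 -0.3145  0.1462] w 0.0514 F [ 0.97 -0.14  0.5 ] t 12.75
```

Emit:
jog_arm(gripper=[0.1,0.1,0.1,0.1,0.1], linear=[[0.005,-0.006,0.02],[0.005,-0.006,0.048],[0.005,-0.006,0.066],[0.005,-0.006,0.074],[0.005,-0.006,0.076]], rotation=[[0,0,0],[0,0,0],[0,0,0],[0,0,0],[0,0,0]])

```text
time: 13.17
position: [0.4556, -0.3195, 0.0689]
orientation: [-0.0, -0.018, 1.0, 0.0]
force: [-1.1, -0.1, -0.2]
width: 0.0512
```

```bash
python3 -c "
from h import *
plan([.4555,-.3213,.069],92)"
```

```text
lin mm [ 0.2 -1.8 -0.1] rot [ 0. -0.  0.] | az 92.0 pos [ 0.4556 -0.3195  0.0689] w 0.0512 F [-1.09 -0.15 -0.24] t 13.17
```

Emit:
jog_arm(gripper=[-0.85,-0.85,-0.85,-0.85,-0.85], linear=[[0,-0.002,0],[0,-0.002,0],[0,-0.002,0],[0,-0.002,0],[0,-0.002,0]], rotation=[[0,0,0],[0,0,0],[0,0,0],[0,0,0],[0,0,0]], force=25)

```text
time: 13.58
position: [0.4554, -0.3229, 0.0701]
orientation: [0.001, -0.017, 1.0, -0.001]
force: [-0.2, 0.7, 1.3]
width: 0.0225
```

Emit:
jog_arm(gripper=[-0.85,-0.85,-0.85,-0.85,-0.85], linear=[[0,0,0],[0,0,0],[0,0,-0.008],[0,0,-0.035],[0,0,-0.07]], rotation=[[0,0,0],[0,0,0],[0,0,0],[0,0,0],[0,0,0]])

```text
time: 14.0
position: [0.4532, -0.3209, 0.1375]
orientation: [-0.002, -0.017, 1.0, 0.003]
force: [-0.1, -0.4, -0.6]
width: 0.0169
```

```bash
python3 -c "
from h import *
im,d=eyes.capture('wrist'); save('w7.png',im)
plan([.631,-.096,.24],92)"
```

```text
lin mm [-182.4  221.8  -94. ] rot [-0.3  0.3 -0. ] | az 92.0 pos [ 0.4568 -0.3244  0.1464] w 0.0170 F [ 1.68 -1.82  4.52] t 14.05
```

View pics/w7.png

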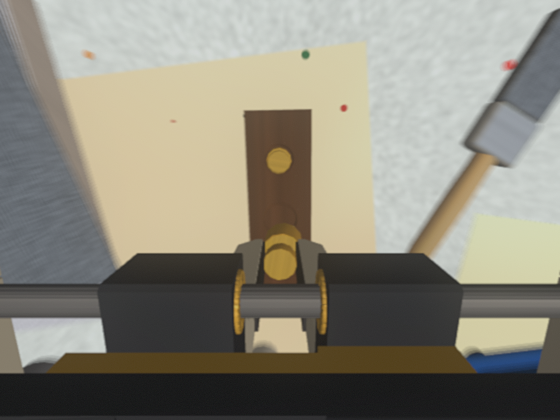

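Emit:
jog_arm(gripper=[-0.85,-0.85,-0.85,-0.85,-0.85], linear=[[-0.01,0.012,-0.025],[-0.028,0.034,-0.052],[-0.05,0.061,-0.075],[-0.074,0.09,-0.088],[-0.098,0.12,-0.095]], rotation=[[0,0,0],[0,0,0],[0,0,0],[0,0,0],[0,0,0]])

```text
time: 14.47
position: [0.5503, -0.199, 0.2374]
orientation: [0.002, -0.016, 1.0, -0.001]
force: [0.4, -0.9, -1.5]
width: 0.0168
```

Emit:
jog_arm(gripper=[-0.85,-0.85,-0.85,-0.85,-0.85], linear=[[-0.025,0.03,0],[-0.05,0.06,0.0],[-0.07,0.086,0.0],[-0.082,0.1,0.0],[-0.082,0.1,0.0]], rotation=[[0,0,0],[0,0,0],[0,0,0],[0,0,0],[0,0,0]])

```text
time: 14.88
position: [0.6291, -0.0926, 0.2341]
orientation: [0.0, -0.019, 1.0, 0.001]
force: [0.1, -0.6, -0.2]
width: 0.017
```

```bash
python3 -c "
from h import *
im,d=eyes.capture('wrist');im,d=eyes.capture('wrist'); save('w8.png',im)
plan([.631,-.096,.184],92)"
```

```text
lin mm [-3.7 -0.2 50. ] rot [-0.  -0.   0.1] | az 92.1 pos [ 0.6273 -0.0959  0.234 ] w 0.0168 F [ 0.15 -0.09 -0.82] t 14.98
```

View pics/w8.png

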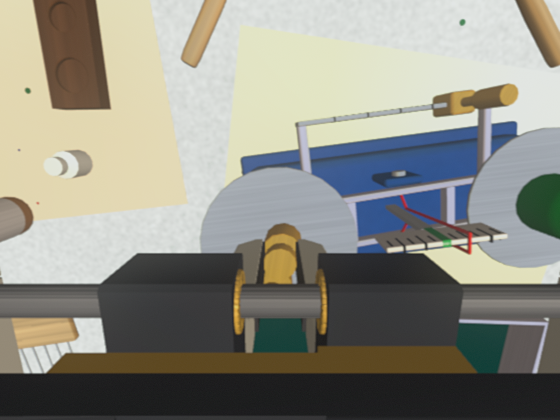

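Emit:
jog_arm(gripper=[-0.85,-0.85,-0.85,-0.85,-0.85], linear=[[0,0,0.014],[0,0,0.03],[0,0,0.04],[0,0,0.046],[0,0,0.049]], rotation=[[0,0,0],[0,0,0],[0,0,0],[0,0,0],[0,0,0]])

```text
time: 15.4
position: [0.6264, -0.0974, 0.1842]
orientation: [-0.001, -0.016, 1.0, 0.0]
force: [0.2, 0.2, -0.1]
width: 0.0167
```

```bash
python3 -c "
from h import *
c=cam('scene');im,d=eyes.capture('scene'); W=world(c,d); save('s8.png',cv2.resize(im[140:310,240:410],None,fx=3.5,fy=3.5,interpolation=cv2.INTER_CUBIC))
w=W[250:300,300:345].reshape(-1,3); print('rightpan z',np.median(w[(w[:,2]>.09)&(w[:,2]<.15)][:,2]))
plan([.631,-.096,.182],92)"
```

```text
rightpan z 0.12967739190958694
lin mm [-4.4  1.1  2.2] rot [ 0.  -0.1 -0.1] | az 91.9 pos [ 0.6266 -0.0972  0.1843] w 0.0168 F [-0.68 -0.22 -1.17] t 15.45
```

View pics/s8.png

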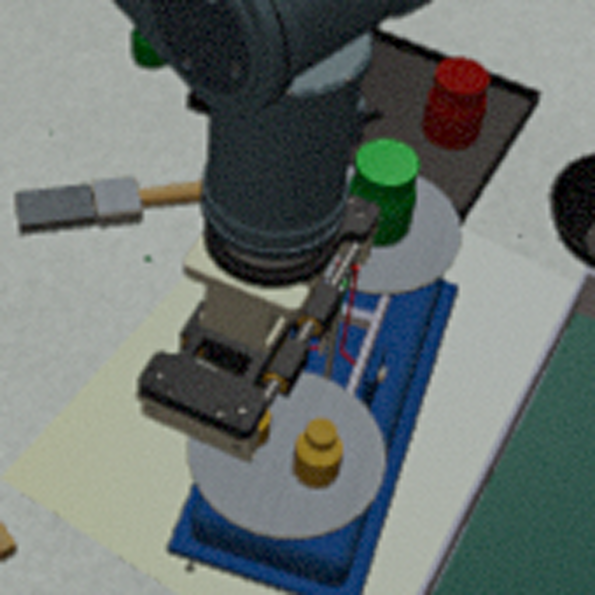

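Emit:
jog_arm(gripper=[-0.85,-0.85,-0.85,-0.85,-0.85], linear=[[0,0,0.001],[0,0,0.002],[0,0,0.003],[0,0,0.004],[0,0,0.005]], rotation=[[0,0,0],[0,0,0],[0,0,0],[0,0,0],[0,0,0]])

```text
time: 15.87
position: [0.6277, -0.0967, 0.1806]
orientation: [0.001, -0.017, 1.0, -0.0]
force: [0.3, -1.3, -0.2]
width: 0.0165
```

```bash
python3 -c "
from h import *
c=cam('scene');im,d=eyes.capture('scene'); W=world(c,d)
w=W[250:300,300:345].reshape(-1,3); print('rightpan z',np.median(w[(w[:,2]>.09)&(w[:,2]<.15)][:,2]))
plan([.631,-.096,.182],92)"
```

```text
rightpan z 0.12626647340806338
lin mm [-3.5  0.4 -1.7] rot [-0.  0. -0.] | az 92.0 pos [ 0.6275 -0.0965  0.1803] w 0.0172 F [-0.15 -0.22  0.23] t 15.92
```

Emit:
jog_arm(gripper=[-0.85,-0.2,-0.2,-0.2,-0.2], linear=[[0,0,0],[0,0,0],[0,0,0],[0,0,0],[0,0,0]], rotation=[[0,0,0],[0,0,0],[0,0,0],[0,0,0],[0,0,0]])

```text
time: 16.33
position: [0.6274, -0.0964, 0.1802]
orientation: [0.0, -0.017, 1.0, 0.0]
force: [-0.3, 0.0, 0.0]
width: 0.0359
```

Emit:
jog_arm(gripper=[-0.2,-0.2,-0.2,-0.2,-0.2], linear=[[0,0,0],[0,0,-0.015],[0,0,-0.04],[0.02,0,-0.06],[0.05,0,-0.07]], rotation=[[0,0,0],[0,0,0],[0,0,0],[0,0,0],[0,0,0]])

```text
time: 16.75
position: [0.5794, -0.0987, 0.2524]
orientation: [0.002, -0.017, 1.0, -0.001]
force: [0.3, -0.2, 0.7]
width: 0.0372
```

```bash
python3 - <<'E'
from h import *
for k in range(3):
    c=cam('scene');im,d=eyes.capture('scene'); W=world(c,d)
    w=W[280:300,310:345].reshape(-1,3); print('rightpan z',np.median(w[(w[:,2]>.09)&(w[:,2]<.15)][:,2]))
save('s9.png',cv2.resize(im[140:310,240:410],None,fx=3.5,fy=3.5,interpolation=cv2.INTER_CUBIC))
plan([.531,.06,.24],99.6)
E
```

```text
rightpan z 0.1235929922329778
rightpan z 0.12362925493077714
rightpan z 0.12360439945840519
lin mm [ 40.5 159.7  11.5] rot [-0.1  0.1 -7.7] | az 91.9 pos [ 0.5768 -0.0983  0.2517] w 0.0375 F [-0.29 -0.03 -0.04] t 16.90
```

View pics/s9.png

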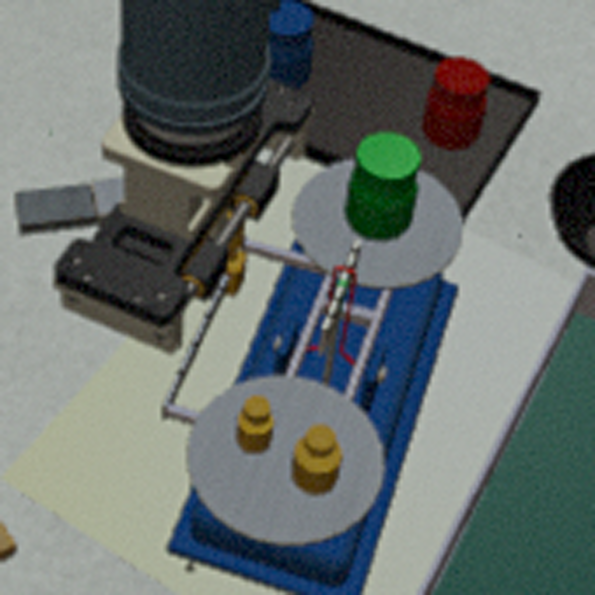

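```bash
python3 - <<'E'
from h import *
for nm in ['top','scene']:
    c=cam(nm); im,d=eyes.capture(nm); W=world(c,d); hsv=cv2.cvtColor(im,cv2.COLOR_RGB2HSV);H,S,V=[hsv[...,i].astype(int) for i in range(3)]
    m=(H>12)&(H<32)&(S>110)&(W[...,2]>.11)&(W[...,2]<.15)&(abs(W[...,0]-.53)<.04)&(abs(W[...,1]-.06)<.05); q=W[m]
    if len(q): print(nm,len(q),q.mean(0).round(4),((q.min(0)+q.max(0))/2).round(4),np.ptp(q,0).round(3),np.percentile(q[:,2],95).round(4))
E
```

```text
top 27 [0.5296 0.0637 0.13  ] [0.5303 0.0635 0.1246] [0.013 0.015 0.027] 0.137
scene 4 [0.5335 0.06   0.1175] [0.5322 0.06   0.1215] [0.008 0.003 0.023] 0.1303
```

Emit:
jog_arm(gripper=[-0.4,-0.4,-0.4,-0.4,-0.4], linear=[[0.008,0.033,0],[0.017,0.07,0],[0.027,0.11,0],[0.037,0.15,0],[0.04,0.162,0]], rotation=[[0,0,-4],[0,0,-7.7],[0,0,-7.7],[0,0,-7.7],[0,0,-7.7]])

```text
time: 17.42
position: [0.5304, 0.0671, 0.2492]
orientation: [-0.001, -0.086, 0.996, 0.001]
force: [-0.8, 1.0, -0.3]
width: 0.0275
```

```bash
python3 - <<'E'
from h import *
for k in range(2):
    c=cam('wrist'); im,d=eyes.capture('wrist')
save('w9.png',im)
W=world(c,d); hsv=cv2.cvtColor(im,cv2.COLOR_RGB2HSV);H,S,V=[hsv[...,i].astype(int) for i in range(3)]
m=(H>12)&(H<32)&(S>80)&(W[...,2]>.125)&(W[...,2]<.15)&(abs(W[...,0]-.53)<.04)&(abs(W[...,1]-.06)<.05); q=W[m]
if len(q): print(len(q),q.mean(0).round(4),((q.min(0)+q.max(0))/2).round(4),np.ptp(q,0).round(3),np.percentile(q[:,2],95).round(4))
plan([.531,.062,.16],99.6)
E
```

```text
291 [0.5269 0.0654 0.134 ] [0.5277 0.0654 0.1309] [0.015 0.015 0.012] 0.1359
lin mm [ 1.  -2.8 89.4] rot [ 0.  -0.1  0.3] | az 99.9 pos [0.5316 0.0649 0.2494] w 0.0281 F [ 0.44 -0.95 -0.54] t 17.52
```

View pics/w9.png

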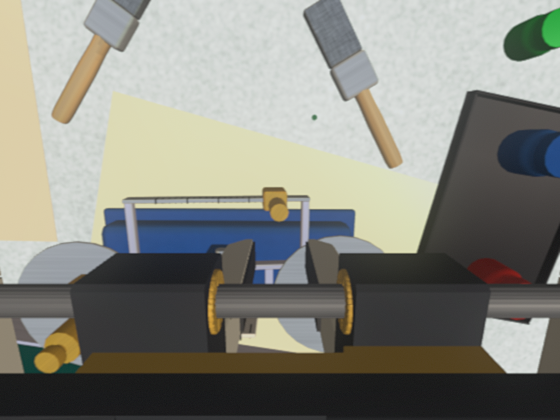

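Emit:
jog_arm(gripper=[-0.4,-0.4,-0.4,-0.4,-0.4], linear=[[0.002,0,0.025],[0.002,0,0.055],[0.002,0,0.075],[0.002,0,0.085],[0.002,0,0.087]], rotation=[[0,0,0],[0,0,0],[0,0,0],[0,0,0],[0,0,0]])

```text
time: 17.93
position: [0.5293, 0.061, 0.1605]
orientation: [-0.002, -0.084, 0.996, 0.0]
force: [0.1, -0.5, 0.5]
width: 0.0279
```

```bash
python3 - <<'E'
from h import *
c=cam('wrist'); im,d=eyes.capture('wrist')
save('w10.png',im)
plan([.529,.0645,.132],99.6)
E
```

```text
lin mm [ 0.2  3.5 29.7] rot [ 0.  -0.2 -0. ] | az 99.6 pos [0.5299 0.0611 0.1617] w 0.0278 F [-0.28  0.38  0.92] t 17.98
```

View pics/w10.png

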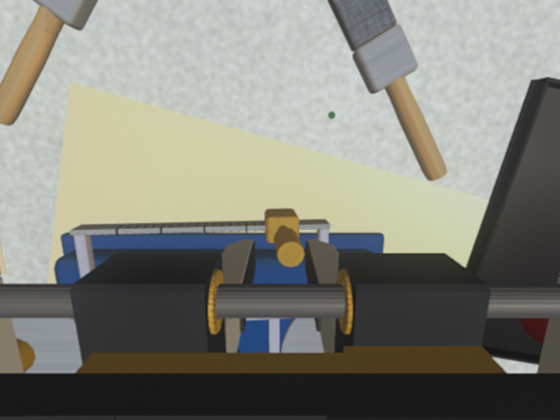

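Emit:
jog_arm(gripper=[-0.4,-0.4,-0.4,-0.4,-0.4], linear=[[0,0.0035,0],[0,0.0035,0.012],[0,0.0035,0.024],[0,0.0035,0.029],[0,0.0035,0.029]], rotation=[[0,0,0],[0,0,0],[0,0,0],[0,0,0],[0,0,0]])

```text
time: 18.4
position: [0.5294, 0.0654, 0.1342]
orientation: [-0.0, -0.084, 0.996, -0.0]
force: [-0.6, 0.6, -0.1]
width: 0.0278
```

```bash
python3 - <<'E'
from h import *
c=cam('wrist'); im,d=eyes.capture('wrist')
save('w11.png',im)
c=cam('scene'); im,d=eyes.capture('scene');W=world(c,d)
w=W[280:300,310:345].reshape(-1,3); print('rightpan z',np.median(w[(w[:,2]>.09)&(w[:,2]<.15)][:,2]))
plan([.529,.0645,.132],99.6)
E
```

```text
rightpan z 0.1237204876597953
lin mm [ 1.2 -0.8  3.2] rot [-0.   0.1  0.1] | az 99.7 pos [0.53   0.0654 0.1352] w 0.0277 F [ 0.43  0.3  -0.04] t 18.50
```

View pics/w11.png

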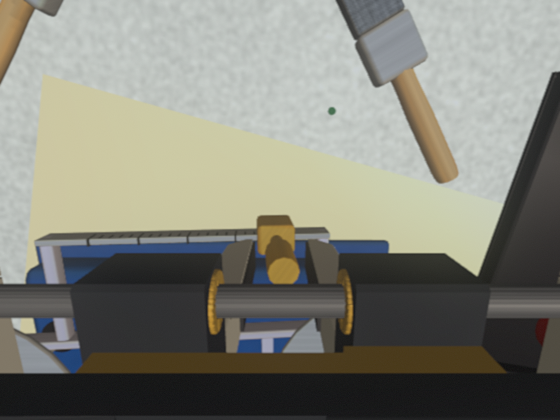

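Emit:
jog_arm(gripper=[-0.4,-0.4,-0.4,-0.4,-0.4], linear=[[0,-0.007,0.003],[0,-0.015,0.003],[0,-0.023,0.003],[0,-0.031,0.003],[0,-0.038,0.003]], rotation=[[0,0,0],[0,0,0],[0,0,0],[0,0,0],[0,0,0]])

```text
time: 18.92
position: [0.536, 0.0268, 0.1314]
orientation: [0.0, -0.084, 0.996, -0.0]
force: [-0.3, 0.5, 0.6]
width: 0.0277
```

Emit:
jog_arm(gripper=[-0.4,-0.4,-0.4,-0.4,-0.4], linear=[[0,-0.004,0],[0,-0.006,0],[0,-0.007,0],[0,-0.007,0],[0,-0.007,0]], rotation=[[0,0,0],[0,0,0],[0,0,0],[0,0,0],[0,0,0]])

```text
time: 19.33
position: [0.5367, 0.0211, 0.131]
orientation: [-0.0, -0.084, 0.996, -0.0]
force: [0.4, -0.5, -0.1]
width: 0.028
```

```bash
python3 - <<'E'
from h import *
for k in range(4):
    c=cam('scene'); im,d=eyes.capture('scene');W=world(c,d)
    w=W[280:300,310:345].reshape(-1,3); print('rightpan z',np.median(w[(w[:,2]>.09)&(w[:,2]<.15)][:,2]))
c=cam('wrist'); im,d=eyes.capture('wrist')
save('w12.png',im)
plan([.529,.0645,.132],99.6)
E
```

```text
rightpan z 0.11269152523020295
rightpan z 0.11308627142841837
rightpan z 0.1134593744766422
rightpan z 0.11400775378776146
lin mm [ 0.4 43.8 -0.9] rot [ 0.  -0.   0.1] | az 99.7 pos [0.5368 0.0214 0.1311] w 0.0280 F [0.21 0.74 0.3 ] t 19.58
```

View pics/w12.png

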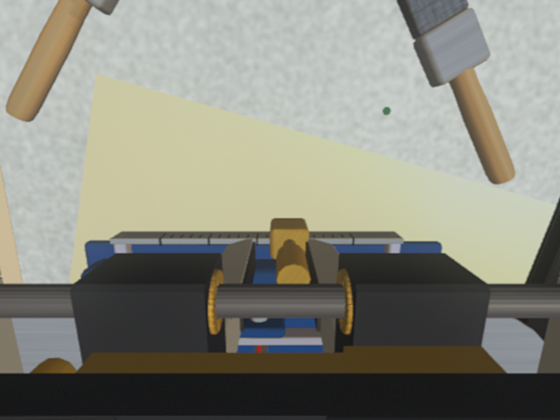

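Emit:
jog_arm(gripper=[-0.4,-0.4,-0.4,-0.4,-0.4], linear=[[0,0.003,0],[0,0.005,0],[0,0.005,0],[0,0.005,0],[0,0.005,0]], rotation=[[0,0,0],[0,0,0],[0,0,0],[0,0,0],[0,0,0]])

```text
time: 20.0
position: [0.536, 0.0261, 0.1312]
orientation: [0.0, -0.084, 0.996, -0.0]
force: [0.3, 1.0, -0.0]
width: 0.0278
```

Emit:
jog_arm(gripper=[-0.4,-0.4,-0.4,-0.4,-0.4], linear=[[0,0,0],[0,0,0],[0,0,0],[0,0,0],[0,0,0]], rotation=[[0,0,0],[0,0,0],[0,0,0],[0,0,0],[0,0,0]])

```text
time: 20.42
position: [0.536, 0.026, 0.1312]
orientation: [-0.0, -0.084, 0.996, -0.0]
force: [-0.6, -0.1, -1.2]
width: 0.0278
```

```bash
python3 - <<'E'
from h import *
for k in range(4):
    c=cam('scene'); im,d=eyes.capture('scene');W=world(c,d)
    w=W[280:300,310:345].reshape(-1,3); print('rightpan z',np.median(w[(w[:,2]>.09)&(w[:,2]<.15)][:,2]))
save('s10.png',cv2.resize(im[140:310,240:410],None,fx=3.5,fy=3.5,interpolation=cv2.INTER_CUBIC))
c=cam('wrist'); im,d=eyes.capture('wrist')
save('w13.png',im)
plan([.529,.0645,.132],99.6)
E
```

```text
rightpan z 0.11546984340118865
rightpan z 0.11529648457191229
rightpan z 0.11528919967263677
rightpan z 0.11532640394482846
lin mm [ 0.5 39.1 -0.8] rot [-0.   0.   0.1] | az 99.7 pos [0.536  0.026  0.1312] w 0.0278 F [-0.05 -0.27  0.44] t 20.67
```

View pics/s10.png

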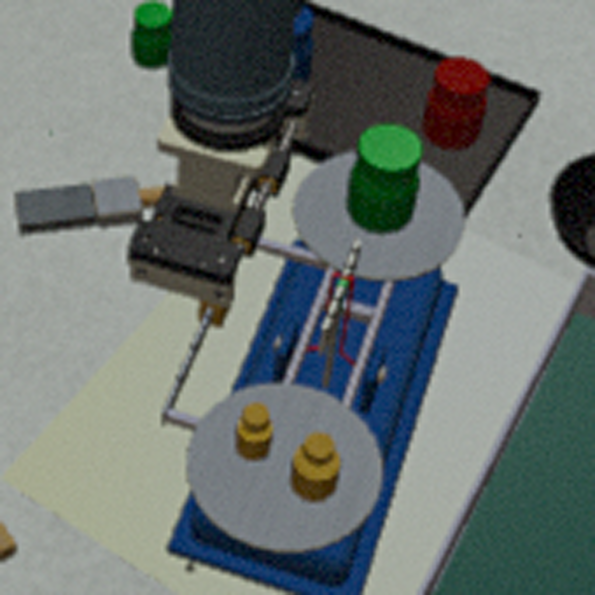

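View pics/w13.png

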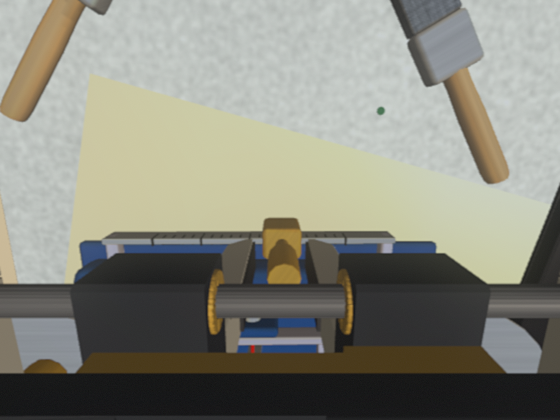

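```bash
cat >> h.py <<'E'
def tilt():
    c=cam('scene'); im,d=eyes.capture('scene'); return tilt_(c,im,d)
def tilt_(c,im,d):
    W=world(c,d); S=cv2.cvtColor(im,cv2.COLOR_RGB2HSV)[...,1]
    r=[]
    for (x,y) in [(.614,.139),(.654,-.098)]:
        m=(np.hypot(W[...,0]-x,W[...,1]-y)<.06)&(abs(W[...,2]-.115)<.022)&(S<60); q=W[m]
        q=q[abs(q[:,2]-np.median(q[:,2]))<.004]
        r.append(np.median(q[:,2]))
    print('L %.4f R %.4f diff %.4f tilt %.4f'%(r[0],r[1],r[1]-r[0],(r[1]-r[0])/.24))
E
python3 - <<'E'
from h import *
z=np.load('pics/scene0.npz'); tilt_((z['K'],z['R'],z['t']),z['im'],z['d'])
tilt(); tilt()
E
```

```text
L 0.1142 R 0.1123 diff -0.0019 tilt -0.0077
L 0.1111 R 0.1153 diff 0.0041 tilt 0.0172
L 0.1113 R 0.1153 diff 0.0040 tilt 0.0167
```

Calibrated tilt is +0.017 rad, so about 8.5 g more is needed on the right.

Emit:
jog_arm(gripper=[-0.4,-0.4,-0.4,-0.4,-0.4], linear=[[0,-0.004,0],[0,-0.007,0],[0,-0.01,0],[0,-0.012,0],[0,-0.0135,0]], rotation=[[0,0,0],[0,0,0],[0,0,0],[0,0,0],[0,0,0]])

```text
time: 21.18
position: [0.5384, 0.0123, 0.1312]
orientation: [0.0, -0.084, 0.996, 0.0]
force: [0.7, 0.7, 0.7]
width: 0.0276
```

Emit:
jog_arm(gripper=[-0.4,-0.4,-0.4,-0.4,-0.4], linear=[[0,0,0],[0,0,0],[0,0.005,0],[0,0.006,0],[0,0.006,0]], rotation=[[0,0,0],[0,0,0],[0,0,0],[0,0,0],[0,0,0]])

```text
time: 21.6
position: [0.5371, 0.0191, 0.1311]
orientation: [-0.0, -0.084, 0.996, 0.0]
force: [-0.1, 1.0, 0.8]
width: 0.0281
```

Emit:
jog_arm(gripper=[-0.4,-0.4,-0.4,-0.4,-0.4], linear=[[0,0,0],[0,0,0],[0,0,0],[0,0,0],[0,0,0]], rotation=[[0,0,0],[0,0,0],[0,0,0],[0,0,0],[0,0,0]])

```text
time: 22.02
position: [0.5373, 0.0186, 0.1312]
orientation: [0.0, -0.084, 0.996, -0.0]
force: [-0.7, 0.7, 0.3]
width: 0.028
```

```bash
python3 - <<'E'
from h import *
for k in range(5): tilt()
plan([.529,.0645,.132],99.6)
save('w14.png',eyes.capture('wrist')[0])
E
```

```text
L 0.1130 R 0.1134 diff 0.0004 tilt 0.0016
L 0.1132 R 0.1134 diff 0.0002 tilt 0.0007
L 0.1132 R 0.1135 diff 0.0003 tilt 0.0014
L 0.1130 R 0.1134 diff 0.0004 tilt 0.0016
L 0.1133 R 0.1134 diff 0.0001 tilt 0.0005
lin mm [ 0.5 46.6 -0.8] rot [ 0.  -0.   0.1] | az 99.7 pos [0.5373 0.0186 0.1312] w 0.0277 F [ 0.15 -0.69 -0.47] t 22.27
```

View pics/w14.png

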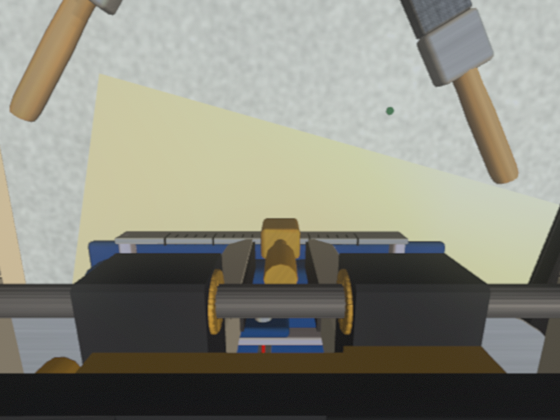

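Level (≈0.001 rad) with the knob free between the pads. I'll lift straight up and away, then do a final check.

Emit:
jog_arm(gripper=[-0.4,-0.4,-0.4,-0.4,-0.4], linear=[[0,0,-0.01],[0,0,-0.03],[0,0,-0.06],[0,0,-0.095],[0,0,-0.13]], rotation=[[0,0,0],[0,0,0],[0,0,0],[0,0,0],[0,0,0]])

```text
time: 22.73
position: [0.5367, 0.0187, 0.263]
orientation: [-0.0, -0.084, 0.996, 0.0]
force: [1.5, -0.3, -0.0]
width: 0.0283
```

Emit:
jog_arm(gripper=[-0.4,-0.4,-0.4,-0.4,-0.4], linear=[[0.03,0,0],[0.065,0,0],[0.1,0,0],[0.12,0,0],[0.12,0,0]], rotation=[[0,0,0],[0,0,0],[0,0,0],[0,0,0],[0,0,0]])

```text
time: 23.15
position: [0.4154, -0.0014, 0.262]
orientation: [-0.0, -0.084, 0.996, -0.0]
force: [0.3, -0.1, -0.5]
width: 0.0281
```

Emit:
jog_arm(gripper=[-0.4,-0.4,-0.4,-0.4,-0.4], linear=[[0,0,0],[0,0,0],[0,0,0],[0,0,0],[0,0,0]], rotation=[[0,0,0],[0,0,0],[0,0,0],[0,0,0],[0,0,0]])

```text
time: 23.57
position: [0.4196, -0.0014, 0.2609]
orientation: [-0.0, -0.084, 0.996, 0.0]
force: [-0.8, -0.4, 0.3]
width: 0.0277
```

```bash
python3 - <<'E'
from h import *
for k in range(3): tilt()
im,_=eyes.capture('scene'); save('s11.png',cv2.resize(im[120:340,150:430],None,fx=2.7,fy=2.7,interpolation=cv2.INTER_CUBIC))
plan([.529,.0645,.132],99.6)
E
```

```text
L 0.1132 R 0.1133 diff 0.0001 tilt 0.0005
L 0.1132 R 0.1133 diff 0.0001 tilt 0.0005
L 0.1132 R 0.1132 diff 0.0001 tilt 0.0003
lin mm [-119.4   46.5  128.9] rot [ 0.  -0.   0.1] | az 99.7 pos [ 0.4191 -0.0014  0.2609] w 0.0280 F [ 0.24 -0.34 -0.57] t 23.77
```

View pics/s11.png

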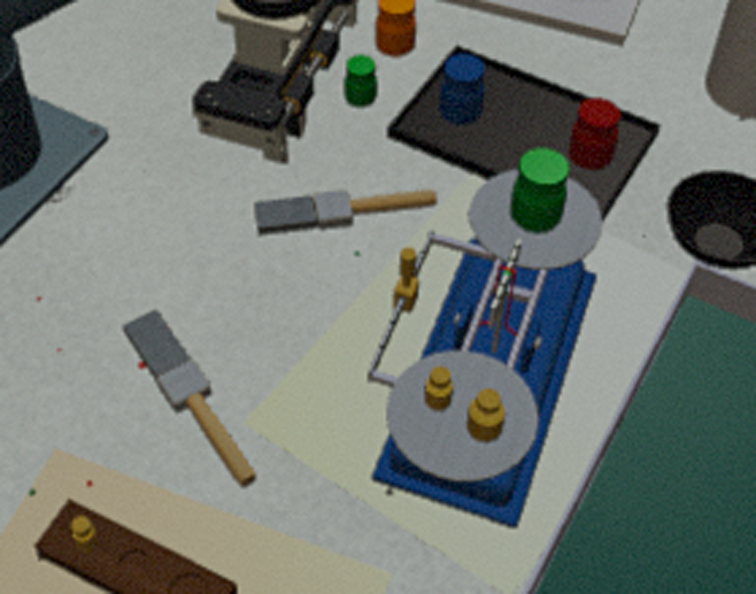

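The picture shows the jar upright on the left pan (crop 542,190), and the 200 g and 100 g weights on the right pan. The 50 g weight is still in its block, the red pointer is on the green mark, and the arm is clear. The brushes and the other jars look unmoved.

```bash
python3 -c "
from workcell import ticket
print(ticket.hand_in())"
```

```text
the job is handed in; nothing more can be done
None
```

I weighed the green jar and handed the job in at about 24 s of the 72 s allowed; the hand-in gives no verdict. The jar stands upright on the left pan and the 200 g and 100 g weights stand on the right pan. The 50 g weight stayed in its block, and I pushed the poise right until the beam levelled. From the beam readings the jar weighs about 355 g.

**Last checks:**
- **Beam:** it read about 0.0005 rad from the pan heights in the scene camera (limit 0.02), and it was steady over three readings.
- **Pointer:** the red pointer is on the green mark.
- **Clearance:** the arm is clear of everything.
- **Other jars and brushes:** they look unmoved in the picture; I did not measure their shift.

**Disagreements:**
- **Wrist force:** it was noisy while lifting the jar, giving 340–380 g, so I used it only to choose the weights.
- **First poise push:** it looked level while the finger was still touching the knob but settled at +0.017 rad once free. I pushed the poise about 8.5 mm further to correct it.

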